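Set the pour-over dripper to the cup

TASK

Someone has put a different cup under the pour-over coffee stand, so its dripper no longer hangs at the right height. Turn the knurled collar on the stand's threaded post until the dripper's outlet is 10 mm above the rim of whichever vessel stands under it, the mug or the glass on its coaster, then let go. Leave that vessel and everything else on the bar standing where it is.

Things in the scene. Friction and masses are not known exactly. Their poses are not given: they have to be found in the camera images.
- stand: Pour-over stand, fixed: black horseshoe foot (205 x 152 mm, 16 mm thick, open towards the stand's +x) and an upright threaded steel post, 16 mm in diameter, top 206 mm above the bar. Origin: on the post's axis at the bar's surface; z up; +x: the way the bracket reaches from the post, to the robot's left and somewhat away. The -x side is open for a gripper.
- bracket: Black bracket on the post: a sleeve (37 mm across at its lower lip, 29 mm above, 28 mm tall) resting on the collar and a level arm 16 mm wide to a ring 115 mm from the post, in which a white dripper cone (108 mm across its top, 86 mm tall) sits fast. It cannot turn; it rises and sinks only with the collar (the thread locks). Origin: on the post's axis at the arm, 24 mm above collar_mid.
- collar_mid (a point): Centre of the knurled steel collar, on the post's axis: 42 mm in diameter, 18 mm tall (9 mm above and below this point), about 136 mm above the bar. The bracket's sleeve begins 1.5 mm above its top; below it is the bare post. The post's top stands some 70 mm above it, so a gripper's palm has no room straight above: come tilted, a finger on either side of the post.
- collar (a joint): Turn of the collar in rad, growing counterclockwise seen from above. Right-hand thread, 12 mm a full turn: counterclockwise raises collar, bracket and dripper (1.91 mm per rad), clockwise lowers them. At 0 the outlet is 113.5 mm and collar_mid 136 mm above the bar. It turns from -11 to 11 rad, takes about 0.1 N m and stays where it is left.
- outlet (a point): The dripper's outlet: centre of the lower end of its spout (a tube 19 mm across), 115 mm from the post's axis along the stand's +x, always 22.5 mm lower than collar_mid.
- mug: White mug, rim 95 mm above its underside, cup 92 mm across, loop handle. Origin: on its underside, midway along cup and handle; the cup's axis lies 17 mm from it along +y, the handle reaches 63 mm along -y. It stands under the dripper (origin within 30 mm of the outlet's plumb line) or at the left of the bar. The outlet then belongs 105 mm above its underside.
- glass: Clear drinking glass, 79 mm across, rim 90 mm above its underside; origin at the centre of its underside. It stands on the wooden coaster, rim 112 mm above the bar, where the mug does not: under the dripper (within 30 mm of the outlet's plumb line) or at the left of the bar. The outlet then belongs 100 mm above its underside.
- coaster: Round wooden coaster under the glass, 86 mm across, 22 mm thick; origin at the centre of its underside.
- timer: Bystander: kitchen timer, 68 mm across, 48 mm tall; origin under its centre.
- spoon: Bystander: steel teaspoon lying on the bar, 130 x 26 x 11 mm; origin under its middle.
- tea: Bystander: red tea box, 63 x 131 x 66 mm; origin under its centre.
- jam: Bystander: jam jar, 72 mm across, 102 mm tall; origin under its centre.
- lemon: Bystander: lemon, about 72 x 57 x 58 mm; origin under its centre.
There are look-alikes about, which are no part of the job. Leave any blue look-alike of the glass alone.

How it is judged:
By the outcome, as a careful person would: the job done as asked, in the order asked, and still so for the second after the job is handed in, with the robot touching nothing.
It also fails if it takes over 64 s, if anything falls off the work surface, if the arm or the gripper's body presses on something with over 40 N, if the wrist force passes 120 N, or if a joint passes its speed limit or range.

ROBOT

A 7-joint arm with a two-finger parallel gripper is mounted at the origin on a cart in front of the work surface, level with it; the furniture and walls round the work are solid. World frame = base frame: x ahead of the robot, y to its left, z up, the work surface at z = 0. Lengths are in m, angles in degrees, forces in N, time in s.
With the tool pointing down it reaches from about 0.4 to 0.875 m from the base axis. Payload 6.5 kg.
Tool frame: the origin (TCP) lies between the finger pads; the fingertips stand 8 mm ahead of it and the grasp point (between the pads) lies 11 mm behind it (ctrl.tip_reach is the distance from the TCP to the fingertips, in m); z points along the fingers, y is the line along which they close (so a half turn about z gives the same grasp; the last joint's range is limited). The gripper opens to 88 mm and grips with 3 to 60 N. Pads are 18 mm wide; open, the fingers measure 123 mm over their backs; the gripper's body (75 mm by 187 mm) begins 45 mm behind the grasp point.
Start: joints at [71.837, 30.733, -0.252, 88.115, 0.149, 61.152, -4.079], TCP at [0.161, -0.63, 0.247] pointing down, gripper open.
Joint ranges: [-154.64, 154.64], [-21.42, 123.67], [-72.66, 72.17], [13.99, 137.28], [-74.86, 254.86], [10.95, 109.41], [-158.01, 158.01]. Speed limits (degrees/s): [136.94, 136.94, 180, 180, 180, 180, 180].

INTERFACE

Orientations are given as [roll, pitch, yaw] about the fixed x, y, z axes, in that order (R = Rz(yaw) Ry(pitch) Rx(roll)).
In Python, from workcell import ctrl, optics, ticket gives the robot as it stands.
- The arm moves only by the tool apply_moves, never from a script. Its argument "plan" is a list of rows, each an object with "xyz": the shift along the tool's x, y, z in mm, a list of three; "turn": the turn, a rotation vector about the tool's x, y, z in rad, a list of three. In form: [{"xyz": [dx, dy, dz], "turn": [rx, ry, rz]}, ...]. A call has 1 to 5 rows; each row is the pose to reach, as a shift and turn from the pose commanded when the call began, along the tool's axes at that moment; what a row does not reach only later rows make up. A row lasts 1/8 s, in which the tool goes at most 62.5 mm and 10.7 degrees, less where a joint would pass 70% of its speed; a pose out of reach is approached as far as the arm can. A call with a gripper value outside its range is refused whole. "fingers" is the finger opening in mm, from 0 to 88.1, set as the call begins (left out, the last holds). The fingers move at their own pace and stop on an object; "squeeze" is the grip in N (left out, the last holds). Time passes only in rows, so rows that repeat a pose let the fingers close. It gives the time, the measured TCP pose, the force, the opening and the grip force at its end, in the units of the state.
- ctrl.get_obs(): the state, without advancing time (a new reading comes with each control period).
- optics.read_camera(name): name is "side" or "top" or "wrist"; returns the picture (384x512x3 uint8, red, green, blue); there is no depth.
- optics.camera_model(name): a dict with "fx", "fy", "cx", "cy" (pixels), "camera_from_world" (4x4, takes a point from world to camera coordinates); the wrist camera has in their place "tool_from_camera" (4x4, takes a point from camera to tool coordinates, whose origin is the TCP and whose axes are the flange's). Camera axes: x right, y down, z forward; pixel columns grow to the right and rows downward; lengths in m; the calibration is good to about 2 mm. The wrist camera is an equidistant fisheye: a pixel r from the principal point sees the ray r / f radians off the axis. A picture is of the moment at which its call begins: read the wrist's pose just before it. camera_model takes no time and is no camera call.
- ticket.sign_off(): hands the job in; it is judged then, once.
The state is a dict: "time_s": time; "q": joint angles; "qd": joint speeds; "joint_efforts": joint torques, N m; "eef_pos": TCP position; "tcp_rot": TCP orientation; "wrist_force": force on the tool from outside, world axes, zero at the start; "ft_torque": the same for the moment, N m; "grip_width": finger opening in m; "gripper_force": force on a finger pad.
Only numpy, scipy, OpenCV 4.12 (cv2) and the standard library are available. Lean on these libraries where they do the work, as an engineer would, in place of code of your own. Each camera call takes 0.05 s, during which the arm holds its last target. There are 200 camera calls.

## Working session

There is one attempt and no reset: what is moved stays moved. The work goes in short steps, Python scripts to look and compute and a tool call to move; the robot and the scene stay as the last step left them, time stands still between calls to the robot, and variables do not carry over. Pictures are saved under pics/ and viewed, at most 10 in all, crops included, and the job is handed in when it is done.

Besides the shell and the picture viewer there is one more tool, called after "Request:" in YAML: its name, and indented under it one key for each argument. apply_moves: Moves the arm, as the interface text tells. Its arguments: {"type":"object","properties":{"plan":{"type":"array"},"fingers":{"type":"number"},"squeeze":{"type":"number"}},"required":["plan"]}

```bash
mkdir -p pics; ls; python3 - <<'E'
from workcell import ctrl, optics
import cv2, numpy as np
for n in ("side","top"):
    cv2.imwrite(f"pics/{n}0.png", optics.read_camera(n)[:,:,::-1]); m=optics.camera_model(n)
    print(n,m["fx"],m["fy"],m["cx"],m["cy"]); print(np.round(m["camera_from_world"],4).tolist())
o=ctrl.get_obs();print(o["time_s"],o["eef_pos"],o["tcp_rot"],ctrl.tip_reach)
E
```

```text
pics
side 433.23189614535767 433.23189614535767 257.39355221645667 190.9546627255465
[[-0.9472, -0.3199, -0.0198, 0.57], [-0.1823, 0.5884, -0.7877, 0.1006], [0.2637, -0.7426, -0.6157, 1.7221], [0.0, 0.0, 0.0, 1.0]]
top 432.333164142764 432.333164142764 257.37926470578395 182.93721704990918
[[-0.3921, -0.9198, -0.0148, 0.3955], [-0.7173, 0.3158, -0.6211, 0.4167], [0.576, -0.2329, -0.7836, 1.2915], [0.0, 0.0, 0.0, 1.0]]
0.1 [ 0.16115786 -0.6291687   0.24595088] [-1.79913387e+02  6.66119795e-03  1.43724218e+01] 0.008
```

View pics/side0.png

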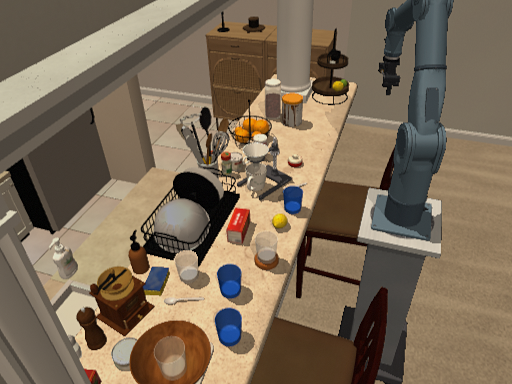

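View pics/top0.png

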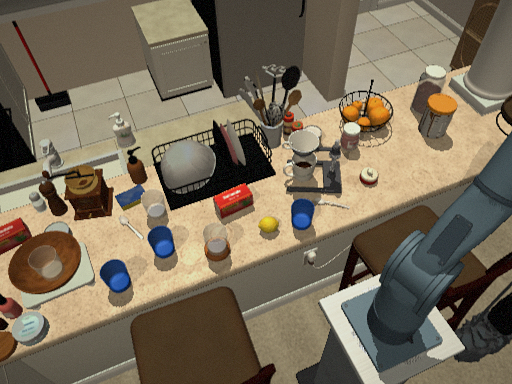

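Both views show the stand at side (258,170) / top (310,170). A white cup is under the dripper at top (300,170). A clear glass on a wooden coaster stands at the left, top (216,243) / side (266,250). There are blue look-alikes at top (303,213), (161,241) and (116,276), and another clear cup at (155,205). I'll enlarge the stand area to check which vessel is under the dripper.

```bash
python3 - <<'E'
import cv2, numpy as np
a=cv2.imread("pics/top0.png")[120:220,260:390]; b=cv2.imread("pics/side0.png")[130:220,220:320]
A=cv2.resize(a,(780,600),interpolation=cv2.INTER_CUBIC)[:, :]
B=cv2.resize(b,(400,360),interpolation=cv2.INTER_CUBIC); A=cv2.resize(a,(400,308),interpolation=cv2.INTER_CUBIC)
c=np.zeros((360,800,3),np.uint8); c[:308,:400]=A; c[:,400:]=B
cv2.imwrite("pics/crop0.png",c)
E
```

```text
(no output)
```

View pics/crop0.png

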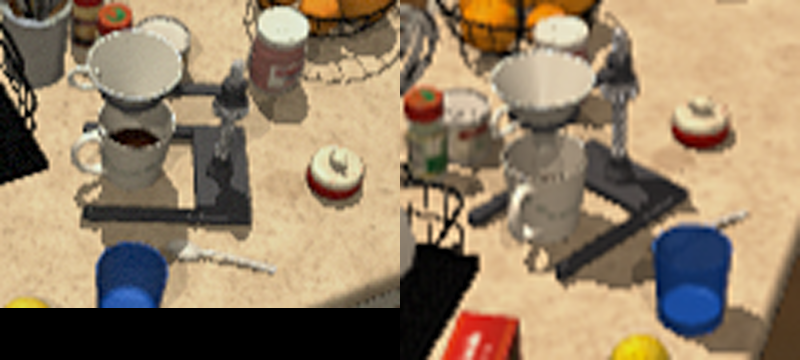

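The vessel under the dripper is the white mug with a handle and coffee in it, top (300,170) / side (258,178). There is no coaster under it. The clear glass on its coaster is at the left, so the outlet belongs 105 mm above the bar. Next I'll locate the post.

```bash
cat > h.py <<'E'
from workcell import ctrl, optics
import cv2, numpy as np
M={n:optics.camera_model(n) for n in ("side","top")}
def ray(n,p):
    m=M[n];T=m["camera_from_world"];R=T[:3,:3]
    d=R.T@np.array([(p[0]-m["cx"])/m["fx"],(p[1]-m["cy"])/m["fy"],1]);return -R.T@T[:3,3],d/np.linalg.norm(d)
def onz(n,p,z):
    o,d=ray(n,p);return o+d*(z-o[2])/d[2]
def tri(a,b):
    (o,d),(p,e)=ray("side",a),ray("top",b)
    s=np.linalg.lstsq(np.c_[d,-e],p-o,rcond=None)[0];x,y=o+s[0]*d,p+s[1]*e
    return (x+y)/2,np.linalg.norm(x-y)
def proj(n,X):
    m=M[n];c=m["camera_from_world"]@np.r_[X,1];return np.array([m["fx"]*c[0]/c[2]+m["cx"],m["fy"]*c[1]/c[2]+m["cy"]])
E
python3 - <<'E'
from h import *
np.set_printoptions(precision=4,suppress=True)
print("post",tri((275,137.5),(338,140)),onz("side",(275,137),.206),onz("top",(338,140),.206))
print("drip",tri((255.8,148),(303.9,140)),onz("side",(255.8,148),.1995),onz("top",(303.9,140),.1995))
for n in M:
    im=cv2.imread(f"pics/{n}0.png").astype(int); 
    x0,y0,x1,y1=dict(side=(235,160,295,202),top=(283,125,345,195))[n]
    k=(im.max(2)<75).astype(np.uint8); q=np.zeros_like(k); q[y0:y1,x0:x1]=k[y0:y1,x0:x1]
    cs=max(cv2.findContours(q,0,1)[0],key=cv2.contourArea)[:,0]
    P=np.array([onz(n,p,.016)[:2] for p in cs])
    print(n,cv2.minAreaRect((P*1000).astype(np.float32)), cv2.contourArea(cs))
c=ctrl.get_obs();print(c["q"])
E
```

```text
post (array([ 0.5578, -0.1111,  0.2037]), np.float64(0.0038180457011094625)) [ 0.556  -0.1087  0.206 ] [ 0.5584 -0.1109  0.206 ]
drip (array([ 0.6059, -0.0048,  0.2054]), np.float64(0.00013040410677589564)) [ 0.609  -0.0135  0.1995] [ 0.6109 -0.0078  0.1995]
side ((529.637451171875, -46.38435363769531), (119.61326599121094, 243.47653198242188), 8.995621681213379) 236.0
top ((582.1333618164062, -46.303932189941406), (195.73768615722656, 148.2482147216797), 64.21106719970703) 368.5
[71.8385 30.7727 -0.2538 88.1622  0.1489 61.1523 -4.0792]
```

```bash
cat >> h.py <<'E'
from scipy.spatial.transform import Rotation as Ro
POST=np.array([.557,-.110])
def pose(al,ph,back,zc=.136,post=None):
    """tool pose with grasp point `back` m short of collar_mid; ph from vertical"""
    a,p=np.radians([al,ph]);h=np.array([np.cos(a),np.sin(a),0]);u=np.array([0,0,1.])
    z=np.sin(p)*h-np.cos(p)*u;x=np.cos(p)*h+np.sin(p)*u;y=np.cross(z,x)
    return np.r_[POST if post is None else post,zc]+z*(.011-back),np.c_[x,y,z]
def rel(P,R,cur=None):
    if cur is None:
        o=ctrl.get_obs();cur=(o["eef_pos"],Ro.from_euler("xyz",o["tcp_rot"],degrees=True).as_matrix())
    return np.round(cur[1].T@(P-cur[0])*1000,1).tolist(),np.round(Ro.from_matrix(cur[1].T@R).as_rotvec(),3).tolist()
def st():
    o=ctrl.get_obs();print(round(o["time_s"],2),np.round(o["eef_pos"],4),np.round(o["tcp_rot"],2),"q",np.round(o["q"],1),"F",np.round(o["wrist_force"],1),"M",np.round(o["ft_torque"],2),"g",round(o["grip_width"],4),round(o["gripper_force"],1))
E
python3 - <<'E'
from h import *
for n,p,z in [("timer",(369,176),.02),("jar",(350,135),.05),("blue",(302,215),.045),("spoon",(335,205),0),("bottle",(435,105),.06),("lemon",(268,225),.03)]: print(n,np.round(onz("top",p,z),3))
for al,ph,b in[(65,30,.2),(65,60,.13)]: print(al,ph,pose(al,ph,b)[0],rel(*pose(al,ph,b)))
# intermediate: above, keep height
E
```

```text
timer [ 0.496 -0.236  0.02 ]
jar [ 0.687 -0.262  0.05 ]
blue [0.425 0.082 0.045]
spoon [ 0.442 -0.063  0.   ]
bottle [ 0.687 -0.666  0.06 ]
lemon [0.443 0.201 0.03 ]
65 30 [ 0.51706257 -0.19564609  0.2996788 ] ([452.4, -331.7, -53.3], [0.23, 0.488, -0.863])
65 60 [ 0.51344622 -0.20340138  0.1955    ] ([447.0, -324.9, 50.9], [0.46, 0.975, -0.8])
```

Request:
apply_moves:
  plan:
    - {"xyz": [450, -330, -50], "turn": [0.23, 0.49, -0.86]}
    - {"xyz": [450, -330, -50], "turn": [0.23, 0.49, -0.86]}
    - {"xyz": [450, -330, -50], "turn": [0.23, 0.49, -0.86]}
    - {"xyz": [450, -330, -50], "turn": [0.23, 0.49, -0.86]}
    - {"xyz": [450, -330, -50], "turn": [0.23, 0.49, -0.86]}

```text
time_s: 0.72
eef_pos: [0.3593, -0.3876, 0.2748]
tcp_rot: [-179.0, -28.0, 60.8]
wrist_force: [0.4, -0.0, -0.3]
grip_width: 0.0884
gripper_force: 0.0
```

```bash
python3 - <<'E'
from h import *
st(); print(rel(*pose(65,30,.2)))
E
```

```text
0.72 [ 0.3593 -0.3876  0.2748] [-179.04  -27.99   60.78] q [ 73.1  27.9 -22.5  96.  -15.8  70.8  29.8] F [ 0.4 -0.  -0.3] M [-0.47  0.13 -0.03] g 0.0884 0.0
([227.6, 45.5, 92.0], [0.019, 0.035, -0.065])
```

Request:
apply_moves:
  plan:
    - {"xyz": [225, 45, 90], "turn": [0.02, 0.03, -0.06]}
    - {"xyz": [225, 45, 90], "turn": [0.02, 0.03, -0.06]}
    - {"xyz": [225, 45, 90], "turn": [0.02, 0.03, -0.06]}
    - {"xyz": [225, 45, 90], "turn": [0.02, 0.03, -0.06]}
    - {"xyz": [225, 45, 90], "turn": [0.02, 0.03, -0.06]}

```text
time_s: 1.35
eef_pos: [0.5175, -0.1947, 0.3003]
tcp_rot: [-179.8, -29.7, 65.0]
wrist_force: [-0.9, -1.1, -0.2]
grip_width: 0.0881
gripper_force: 0.0
```

```bash
python3 - <<'E'
from h import *
st()
for a in (20,65,110): print(rel(*pose(a,60,.13)))
E
```

```text
1.35 [ 0.5175 -0.1947  0.3003] [-179.77  -29.73   64.97] q [ 55.3  24.6 -30.1  99.3 -20.   62.1  12.4] F [-0.9 -1.1 -0.2] M [-0.43  0.14  0.04] g 0.0881 0.0
([-34.1, -72.5, 101.5], [-0.564, 0.502, 0.562])
([-60.3, 0.4, 86.3], [-0.003, 0.528, -0.001])
([-34.1, 73.3, 101.0], [0.557, 0.499, -0.564])
```

Request:
apply_moves:
  plan:
    - {"xyz": [-60, 0, 86], "turn": [0, 0.525, 0]}
    - {"xyz": [-60, 0, 86], "turn": [0, 0.525, 0]}
    - {"xyz": [-60, 0, 86], "turn": [0, 0.525, 0]}
    - {"xyz": [-60, 0, 86], "turn": [0, 0.525, 0]}
    - {"xyz": [-60, 0, 86], "turn": [0, 0.525, 0]}

```text
time_s: 1.98
eef_pos: [0.5113, -0.2087, 0.196]
tcp_rot: [-179.7, -59.5, 64.3]
wrist_force: [-0.4, 0.4, 0.6]
grip_width: 0.0879
gripper_force: 0.0
```

```bash
python3 - <<'E'
from h import *
st()
m=optics.camera_model("wrist");print({k:np.round(v,4).tolist() for k,v in m.items()})
cv2.imwrite("pics/w1.png",optics.read_camera("wrist")[:,:,::-1])
for a in (20,110): print(rel(*pose(a,60,.13)))
E
```

```text
1.98 [ 0.5113 -0.2087  0.196 ] [-179.67  -59.53   64.32] q [ 70.5  48.4 -36.1  99.9 -35.   62.1  38.1] F [-0.4  0.4  0.6] M [-0.7   0.28 -0.01] g 0.0879 0.0
{'fx': 297.3186, 'fy': 297.3186, 'cx': 258.4688, 'cy': 191.0096, 'tool_from_camera': [[0.0003, -0.9516, -0.3075, 0.0806], [1.0, -0.0001, 0.0013, -0.0015], [-0.0013, -0.3075, 0.9516, -0.1363], [0.0, 0.0, 0.0, 1.0]]}
([16.7, -73.5, 30.7], [-0.674, 0.009, 0.391])
([17.3, 72.3, 31.3], [0.683, 0.008, -0.4])
```

View pics/w1.png

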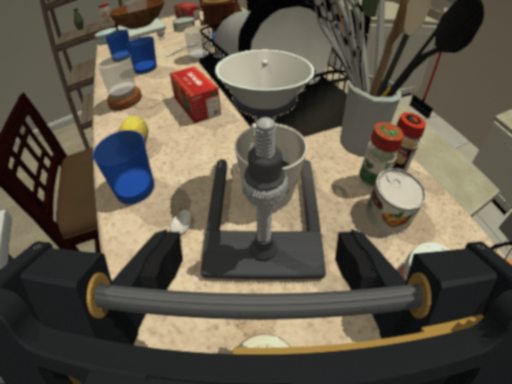

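The wrist view shows the post top at (265,122), the sleeve around (265,165), the collar around (264,190) and the post's foot near (263,247). The bracket points directly away from the camera, so the approach azimuth is right. Next I'll refine the post position.

```bash
cat >> h.py <<'E'
def wray(p,o=None):
    o=o or ctrl.get_obs();m=optics.camera_model("wrist");R=Ro.from_euler("xyz",o["tcp_rot"],degrees=True).as_matrix()
    v=np.array([p[0]-m["cx"],p[1]-m["cy"]]);r=np.hypot(*v);t=r/m["fx"]
    d=np.r_[np.sin(t)*v/max(r,1e-9),np.cos(t)];T=m["tool_from_camera"]
    return o["eef_pos"]+R@T[:3,3],R@T[:3,:3]@d
def wproj(X,o=None):
    o=o or ctrl.get_obs();m=optics.camera_model("wrist");R=Ro.from_euler("xyz",o["tcp_rot"],degrees=True).as_matrix()
    c=np.linalg.inv(m["tool_from_camera"])@np.r_[R.T@(X-o["eef_pos"]),1];t=np.arctan2(np.hypot(c[0],c[1]),c[2])
    return np.array([m["cx"],m["cy"]])+m["fx"]*t*c[:2]/np.hypot(c[0],c[1])
E
python3 - <<'E'
from h import *
for p,z in[((265,121),.206),((264,190),.136),((263,245),.02)]:
    o,d=wray(p);print(np.round(o+d*(z-o[2])/d[2],4))
im=cv2.imread("pics/w1.png")
c=im[100:270,200:330];cv2.imwrite("pics/w1c.png",cv2.resize(c,None,fx=3.5,fy=3.5,interpolation=cv2.INTER_CUBIC))
E
```

```text
[ 0.5614 -0.1118  0.206 ]
[ 0.5583 -0.1181  0.136 ]
[ 0.5643 -0.1068  0.02  ]
```

View pics/w1c.png

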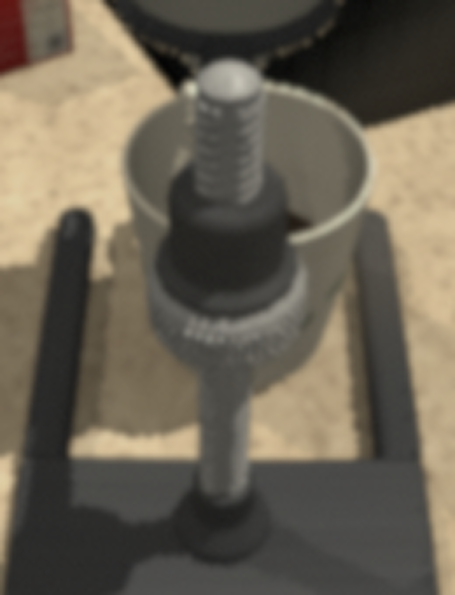

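```bash
sed -i 's/POST=.*/POST=np.array([.561,-.111])/' h.py; python3 - <<'E'
from h import *
a=np.radians(65);h=np.array([np.cos(a),np.sin(a),0])
print(wproj(np.r_[POST,.127]-.021*h),"meas 263,205.7")
print(wproj(np.r_[POST,.206]), "meas 266,123")
print(rel(*pose(95,65,.11)))
E
```

```text
[263.45509521 207.92525494] meas 263,205.7
[264.10506859 120.60069664] meas 266,123
([-0.0, 48.4, 36.7], [0.468, 0.093, -0.248])
```

Request:
apply_moves:
  plan:
    - {"xyz": [0, 48, 37], "turn": [0.47, 0.09, -0.25]}
    - {"xyz": [0, 48, 37], "turn": [0.47, 0.09, -0.25]}
    - {"xyz": [0, 48, 37], "turn": [0.47, 0.09, -0.25]}
    - {"xyz": [0, 48, 37], "turn": [0.47, 0.09, -0.25]}
    - {"xyz": [0, 48, 37], "turn": [0.47, 0.09, -0.25]}

```text
time_s: 2.65
eef_pos: [0.5679, -0.2003, 0.1772]
tcp_rot: [-179.9, -64.9, 94.9]
wrist_force: [0.0, 0.5, -0.1]
grip_width: 0.0881
gripper_force: 0.0
```

```bash
python3 - <<'E'
from h import *
st(); print(rel(*pose(95,65,0)),rel(*pose(115,65,.11)))
E
```

```text
2.65 [ 0.5679 -0.2003  0.1772] [-179.92  -64.87   94.9 ] q [ 54.7  64.1 -35.2  70.7 -20.5  90.8  37.8] F [ 0.   0.5 -0.1] M [-0.84 -0.17  0.02] g 0.0881 0.0
([0.8, 0.8, 109.6], [0.0, 0.002, -0.001]) ([2.9, 31.5, 4.5], [0.316, 0.002, -0.149])
```

Request:
apply_moves:
  plan:
    - {"xyz": [1, 1, 30], "turn": [0, 0, 0]}
    - {"xyz": [1, 1, 60], "turn": [0, 0, 0]}
    - {"xyz": [1, 1, 85], "turn": [0, 0, 0]}
    - {"xyz": [1, 1, 110], "turn": [0, 0, 0]}
    - {"xyz": [1, 1, 110], "turn": [0, 0, 0]}

```text
time_s: 3.28
eef_pos: [0.5584, -0.1, 0.1313]
tcp_rot: [-179.7, -65.0, 94.8]
wrist_force: [-0.5, 0.4, 0.2]
grip_width: 0.0881
gripper_force: 0.0
```

```bash
python3 - <<'E'
from h import *
st(); print(rel(*pose(95,65,0)))
cv2.imwrite("pics/w2.png",optics.read_camera("wrist")[:,:,::-1])
E
```

```text
3.27 [ 0.5584 -0.1     0.1313] [-179.66  -65.03   94.75] q [ 52.3  63.9 -36.8  82.7 -21.9  77.7  39.6] F [-0.5  0.4  0.2] M [-0.81 -0.19  0.01] g 0.0881 0.0
([-0.4, 1.6, -1.2], [-0.002, -0.001, -0.002])
```

View pics/w2.png

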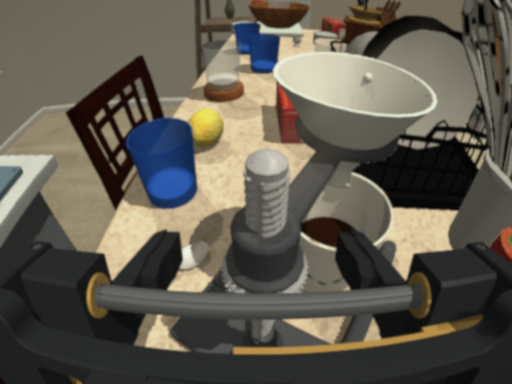

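The collar is centred between the fingers, with the post at column 267 and the gap's middle at about 260. I'll shift 2 mm and close.

Request:
apply_moves:
  plan:
    - {"xyz": [0, 2, -1], "turn": [0, 0, 0]}
    - {"xyz": [0, 2, -1], "turn": [0, 0, 0]}
    - {"xyz": [0, 2, -1], "turn": [0, 0, 0]}
    - {"xyz": [0, 2, -1], "turn": [0, 0, 0]}
    - {"xyz": [0, 2, -1], "turn": [0, 0, 0]}
  fingers: 30
  squeeze: 20

```text
time_s: 3.95
eef_pos: [0.5614, -0.1015, 0.1308]
tcp_rot: [-179.7, -65.1, 94.9]
wrist_force: [-1.6, -0.6, 1.9]
grip_width: 0.0406
gripper_force: 20.1
```

Request:
apply_moves:
  plan:
    - {"xyz": [0, 0, 0], "turn": [0, 0, 0]}
    - {"xyz": [0, 0, 0], "turn": [0, 0, 0]}

```text
time_s: 4.2
eef_pos: [0.5615, -0.1014, 0.1309]
tcp_rot: [-179.8, -65.1, 94.9]
wrist_force: [-2.3, -0.7, 1.2]
grip_width: 0.0408
gripper_force: 20.0
```

```bash
cat >> h.py <<'E'
def stroke(al0,al1,n,zc=.136,rows=5):
    """rows of relative poses turning about post from nominal al0 to al1 in n steps, z following the thread"""
    b=pose(al0,65,0,zc);out=[]
    for i in range(1,n+1):
        a=al0+(al1-al0)*i/n;out.append((round(a,1),)+tuple(rel(*pose(a,65,0,zc+np.radians(a-al0)*.00191),cur=b)))
        if i%rows==0 and i<n: b=pose(a,65,0,zc+np.radians(a-al0)*.00191)
    return out
E
python3 - <<'E'
from h import *
st(); print(rel(*pose(95,65,0)))
for r in stroke(95,10,10): print(*r)
E
```

```text
4.2 [ 0.5615 -0.1014  0.1309] [-179.76  -65.06   94.87] q [ 52.1  64.2 -36.8  82.  -21.9  78.   39.5] F [-2.3 -0.7  1.2] M [-0.76  0.1   0.54] g 0.0408 20.0
([0.6, -1.3, 0.2], [-0.002, -0.001, -0.001])
86.5 [-0.3, 1.5, 0.0] [-0.134, 0.0, 0.063]
78.0 [-0.7, 2.9, -0.2] [-0.269, 0.0, 0.125]
69.5 [-1.2, 4.3, -0.5] [-0.403, 0.0, 0.188]
61.0 [-1.7, 5.6, -1.1] [-0.538, 0.0, 0.251]
52.5 [-2.4, 6.7, -1.8] [-0.672, 0.0, 0.313]
44.0 [-0.3, 1.5, 0.0] [-0.134, 0.0, 0.063]
35.5 [-0.7, 2.9, -0.2] [-0.269, 0.0, 0.125]
27.0 [-1.2, 4.3, -0.5] [-0.403, 0.0, 0.188]
18.5 [-1.7, 5.6, -1.1] [-0.538, -0.0, 0.251]
10.0 [-2.4, 6.7, -1.8] [-0.672, 0.0, 0.313]
```

Request:
apply_moves:
  plan:
    - {"xyz": [-0.3, 1.5, 0], "turn": [-0.134, 0, 0.063]}
    - {"xyz": [-0.7, 2.9, -0.2], "turn": [-0.269, 0, 0.125]}
    - {"xyz": [-1.2, 4.3, -0.5], "turn": [-0.403, 0, 0.188]}
    - {"xyz": [-1.7, 5.6, -1.1], "turn": [-0.538, 0, 0.251]}
    - {"xyz": [-2.4, 6.7, -1.8], "turn": [-0.672, 0, 0.313]}

```text
time_s: 4.82
eef_pos: [0.5696, -0.1032, 0.1297]
tcp_rot: [-180.0, -64.9, 52.3]
wrist_force: [26.9, 14.8, -7.1]
grip_width: 0.04
gripper_force: 20.2
```

```bash
sed -i 's/POST=.*/POST=np.array([.562,-.111])/' h.py; python3 - <<'E'
from h import *
st(); print(rel(*pose(52.5,65,0,.136-.00142)))
E
```

```text
4.83 [ 0.5696 -0.1032  0.1297] [-179.96  -64.92   52.27] q [ 71.6  59.7 -47.7 112.  -49.1  34.1  47.9] F [26.9 14.8 -7.1] M [-0.46 -1.31 -2.25] g 0.04 20.2
([-0.1, -1.3, -0.9], [0.003, 0.001, -0.002])
```

Request:
apply_moves:
  plan:
    - {"xyz": [0.2, 1.2, 2], "turn": [-0.067, 0, 0.031]}
    - {"xyz": [-0.1, 2, 2], "turn": [-0.134, 0, 0.063]}
    - {"xyz": [-0.5, 3.4, 1.8], "turn": [-0.269, 0, 0.125]}

```text
time_s: 5.2
eef_pos: [0.5716, -0.1059, 0.1298]
tcp_rot: [-179.6, -65.2, 36.7]
wrist_force: [29.2, 16.3, -8.4]
grip_width: 0.0403
gripper_force: 20.1
```

```bash
python3 - <<'E'
from h import *
st(); print(rel(*pose(35.5,65,0,.136-.002)))
E
```

```text
5.2 [ 0.5716 -0.1059  0.1298] [-179.57  -65.18   36.72] q [ 81.7  67.3 -60.5 121.7 -72.9  12.2  69. ] F [29.2 16.3 -8.4] M [-0.15 -0.67 -0.95] g 0.0403 20.1
([-0.7, -1.5, -0.5], [-0.027, -0.003, 0.009])
```

Request:
apply_moves:
  plan:
    - {"xyz": [0, 0, 0], "turn": [0, 0, 0]}
    - {"xyz": [0, 0, 0], "turn": [0, 0, 0]}
    - {"xyz": [0, 0, 0], "turn": [0, 0, 0]}
  fingers: 80

```text
time_s: 5.58
eef_pos: [0.5745, -0.1109, 0.13]
tcp_rot: [-180.0, -65.2, 36.8]
wrist_force: [0.9, -0.7, -0.5]
grip_width: 0.0682
gripper_force: 0.0
```

```bash
sed -i 's/POST=.*/POST=np.array([.5625,-.1125])/' h.py; python3 - <<'E'
from h import *
st(); 
for a in (55,75,95,114):print(a,rel(*pose(a,65,0,.134)))
E
```

```text
5.58 [ 0.5745 -0.1109  0.13  ] [-179.99  -65.2    36.81] q [ 81.6  67.1 -60.3 121.2 -72.5  12.4  68.5] F [ 0.9 -0.7 -0.5] M [-0.49  0.57  0.01] g 0.0682 0.0
55 ([-1.1, -9.0, -0.7], [0.288, -0.003, -0.134])
75 ([-1.8, -12.1, -2.2], [0.604, -0.003, -0.281])
95 ([-2.8, -14.4, -4.6], [0.921, -0.003, -0.428])
114 ([-4.1, -15.6, -7.3], [1.222, -0.003, -0.567])
```

Request:
apply_moves:
  plan:
    - {"xyz": [-1.1, -9, -0.7], "turn": [0.144, 0, -0.067]}
    - {"xyz": [-1.1, -9, -0.7], "turn": [0.288, 0, -0.134]}
    - {"xyz": [-1.5, -10.5, -1.5], "turn": [0.446, 0, -0.207]}
    - {"xyz": [-1.8, -12, -2.2], "turn": [0.604, 0, -0.281]}
    - {"xyz": [-2.3, -13.2, -3.4], "turn": [0.762, 0, -0.354]}

```text
time_s: 6.2
eef_pos: [0.5627, -0.103, 0.1295]
tcp_rot: [179.9, -65.0, 85.4]
wrist_force: [1.0, 0.3, -0.5]
grip_width: 0.0801
gripper_force: 0.0
```

```bash
python3 - <<'E'
from h import *
st(); 
for a in (85,95,105,114):print(a,rel(*pose(a,65,0,.134)))
E
```

```text
6.2 [ 0.5627 -0.103   0.1295] [179.92 -65.02  85.42] q [ 53.1  60.3 -32.1  89.  -31.5  70.6  43.3] F [ 1.   0.3 -0.5] M [-0.83 -0.09 -0.07] g 0.0801 0.0
85 ([0.1, 0.6, 0.5], [-0.005, -0.0, 0.003])
95 ([-0.0, -1.1, 0.4], [0.153, -0.0, -0.071])
105 ([-0.2, -2.8, -0.0], [0.311, -0.0, -0.144])
114 ([-0.5, -4.3, -0.6], [0.454, -0.0, -0.211])
```

Request:
apply_moves:
  plan:
    - {"xyz": [0, -1.1, 0.4], "turn": [0.153, 0, -0.071]}
    - {"xyz": [-0.2, -2.8, 0], "turn": [0.311, 0, -0.144]}
    - {"xyz": [-0.5, -4.3, -0.6], "turn": [0.454, 0, -0.211]}
    - {"xyz": [-0.5, -4.3, -0.6], "turn": [0.454, 0, -0.211]}

```text
time_s: 6.7
eef_pos: [0.56, -0.0999, 0.1296]
tcp_rot: [179.5, -65.1, 114.4]
wrist_force: [0.6, -1.0, -0.3]
grip_width: 0.0803
gripper_force: 0.0
```

Request:
apply_moves:
  plan:
    - {"xyz": [0, 0, 0], "turn": [0, 0, 0]}
    - {"xyz": [0, 0, 0], "turn": [0, 0, 0]}
    - {"xyz": [0, 0, 0], "turn": [0, 0, 0]}
    - {"xyz": [0, 0, 0], "turn": [0, 0, 0]}
    - {"xyz": [0, 0, 0], "turn": [0, 0, 0]}
  fingers: 30

```text
time_s: 7.32
eef_pos: [0.558, -0.1027, 0.1293]
tcp_rot: [179.7, -65.2, 113.9]
wrist_force: [-0.8, -1.9, 0.8]
grip_width: 0.0408
gripper_force: 20.0
```

```bash
python3 - <<'E'
from h import *
st(); print(rel(*pose(114,65,0,.134)))
for r in stroke(114,48,8,.134,4): print(*r)
E
```

```text
7.33 [ 0.558  -0.1027  0.1293] [179.73 -65.21 113.9 ] q [ 41.8  67.1 -31.1  70.1 -16.9  94.6  45.3] F [-0.8 -1.9  0.8] M [-0.77 -0.26  0.3 ] g 0.0408 20.0
([-0.3, 0.1, -0.8], [0.006, -0.004, -0.001])
105.8 [-0.3, 1.4, 0.0] [-0.13, 0.0, 0.061]
97.5 [-0.7, 2.8, -0.1] [-0.261, 0.0, 0.122]
89.2 [-1.1, 4.2, -0.5] [-0.391, 0.0, 0.183]
81.0 [-1.7, 5.4, -1.0] [-0.522, 0.0, 0.243]
72.8 [-0.3, 1.4, 0.0] [-0.13, -0.0, 0.061]
64.5 [-0.7, 2.8, -0.1] [-0.261, -0.0, 0.122]
56.2 [-1.1, 4.2, -0.5] [-0.391, 0.0, 0.183]
48.0 [-1.7, 5.4, -1.0] [-0.522, -0.0, 0.243]
```

Request:
apply_moves:
  plan:
    - {"xyz": [-0.3, 1.4, 0], "turn": [-0.13, 0, 0.061]}
    - {"xyz": [-0.7, 2.8, -0.1], "turn": [-0.261, 0, 0.122]}
    - {"xyz": [-1.1, 4.2, -0.5], "turn": [-0.391, 0, 0.183]}
    - {"xyz": [-1.7, 5.4, -1], "turn": [-0.522, 0, 0.243]}

```text
time_s: 7.82
eef_pos: [0.5644, -0.1004, 0.1283]
tcp_rot: [179.9, -65.3, 80.5]
wrist_force: [8.0, 10.0, -3.4]
grip_width: 0.0404
gripper_force: 20.2
```

```bash
python3 - <<'E'
from h import *
st(); print(rel(*pose(81,65,0,.1329)))
E
```

```text
7.83 [ 0.5644 -0.1004  0.1283] [179.92 -65.32  80.5 ] q [ 55.3  59.7 -33.5  92.5 -34.1  65.8  43.5] F [ 8.  10.  -3.4] M [-0.56 -0.72 -0.94] g 0.0404 20.2
([-1.0, 0.0, -2.0], [0.009, -0.006, -0.004])
```

Request:
apply_moves:
  plan:
    - {"xyz": [-0.3, 1.4, 1], "turn": [-0.13, 0, 0.061]}
    - {"xyz": [-0.7, 2.8, 1], "turn": [-0.261, 0, 0.122]}
    - {"xyz": [-1.1, 4.2, 0.5], "turn": [-0.391, 0, 0.183]}
    - {"xyz": [-1.7, 5.4, 0], "turn": [-0.522, 0, 0.243]}
    - {"xyz": [-1.7, 5.4, 0], "turn": [-0.522, 0, 0.243]}

```text
time_s: 8.45
eef_pos: [0.5703, -0.1042, 0.1273]
tcp_rot: [-179.9, -65.2, 47.3]
wrist_force: [8.6, 2.2, -3.9]
grip_width: 0.0406
gripper_force: 20.0
```

```bash
python3 - <<'E'
from h import *
st(); print(rel(*pose(48,65,0,.1318)))
E
```

```text
8.45 [ 0.5703 -0.1042  0.1273] [-179.87  -65.25   47.25] q [ 71.4  58.6 -46.2 115.3 -61.2  31.4  57.4] F [ 8.6  2.2 -3.9] M [-1.05  0.13 -0.92] g 0.0406 20.0
([-0.7, -0.3, -1.2], [0.01, -0.004, -0.005])
```

Request:
apply_moves:
  plan:
    - {"xyz": [0, 0, 0], "turn": [0, 0, 0]}
    - {"xyz": [0, 0, 0], "turn": [0, 0, 0]}
    - {"xyz": [0, 0, 0], "turn": [0, 0, 0]}
    - {"xyz": [0, 0, 0], "turn": [0, 0, 0]}
  fingers: 80

```text
time_s: 8.95
eef_pos: [0.5691, -0.103, 0.1265]
tcp_rot: [-179.7, -65.2, 47.5]
wrist_force: [-0.2, 0.1, -0.4]
grip_width: 0.0783
gripper_force: 0.0
```

```bash
python3 - <<'E'
from h import *
st()
for a in (58,67,76,85,94):print(a,rel(*pose(a,65,0,.1315)))
E
```

```text
8.95 [ 0.5691 -0.103   0.1265] [-179.74  -65.23   47.46] q [ 71.2  58.6 -46.  115.3 -61.   31.7  57.3] F [-0.2  0.1 -0.4] M [-0.66  0.53  0.04] g 0.0783 0.0
58 ([-0.4, -0.2, -1.7], [0.162, -0.004, -0.077])
67 ([-0.6, -1.8, -2.0], [0.305, -0.004, -0.143])
76 ([-0.8, -3.2, -2.6], [0.447, -0.004, -0.21])
85 ([-1.2, -4.5, -3.4], [0.59, -0.004, -0.276])
94 ([-1.6, -5.7, -4.3], [0.732, -0.005, -0.342])
```

Request:
apply_moves:
  plan:
    - {"xyz": [-0.4, -0.2, -1.7], "turn": [0.162, 0, -0.077]}
    - {"xyz": [-0.6, -1.8, -2], "turn": [0.305, 0, -0.143]}
    - {"xyz": [-0.8, -3.2, -2.6], "turn": [0.447, 0, -0.21]}
    - {"xyz": [-1.2, -4.5, -3.4], "turn": [0.59, 0, -0.276]}
    - {"xyz": [-1.6, -5.7, -4.3], "turn": [0.732, 0, -0.342]}

```text
time_s: 9.57
eef_pos: [0.5616, -0.1032, 0.1267]
tcp_rot: [179.8, -65.2, 94.4]
wrist_force: [0.0, 0.9, -0.7]
grip_width: 0.0801
gripper_force: 0.0
```

```bash
python3 - <<'E'
from h import *
st()
for a in (104,114):print(a,rel(*pose(a,65,0,.1318)))
E
```

```text
9.57 [ 0.5616 -0.1032  0.1267] [179.8  -65.18  94.44] q [ 49.8  62.9 -31.9  82.6 -26.2  78.3  43. ] F [ 0.   0.9 -0.7] M [-0.86 -0.15 -0.05] g 0.0801 0.0
104 ([0.6, -1.5, 0.2], [0.155, -0.003, -0.07])
114 ([0.4, -3.2, -0.2], [0.313, -0.003, -0.144])
```

Request:
apply_moves:
  plan:
    - {"xyz": [0.6, -1.5, 0.2], "turn": [0.155, 0, -0.07]}
    - {"xyz": [0.4, -3.2, -0.2], "turn": [0.313, 0, -0.144]}
    - {"xyz": [0.4, -3.2, -0.2], "turn": [0.313, 0, -0.144]}
    - {"xyz": [0.4, -3.2, -0.2], "turn": [0.313, 0, -0.144]}

```text
time_s: 10.07
eef_pos: [0.5581, -0.1032, 0.1269]
tcp_rot: [179.9, -65.2, 113.6]
wrist_force: [0.4, 0.2, -0.4]
grip_width: 0.0798
gripper_force: 0.0
```

Request:
apply_moves:
  plan:
    - {"xyz": [0, 0, 0], "turn": [0, 0, 0]}
    - {"xyz": [0, 0, 0], "turn": [0, 0, 0]}
    - {"xyz": [0, 0, 0], "turn": [0, 0, 0]}
    - {"xyz": [0, 0, 0], "turn": [0, 0, 0]}
    - {"xyz": [0, 0, 0], "turn": [0, 0, 0]}
  fingers: 30

```text
time_s: 10.7
eef_pos: [0.5582, -0.1031, 0.1274]
tcp_rot: [179.9, -65.2, 113.9]
wrist_force: [-2.4, -2.2, 1.6]
grip_width: 0.0408
gripper_force: 20.0
```

Request:
apply_moves:
  plan:
    - {"xyz": [-0.3, 1.4, 0.3], "turn": [-0.13, 0, 0.061]}
    - {"xyz": [-0.7, 2.8, 0.3], "turn": [-0.261, 0, 0.122]}
    - {"xyz": [-1.1, 4.2, 0.2], "turn": [-0.391, 0, 0.183]}
    - {"xyz": [-1.7, 5.4, 0], "turn": [-0.522, 0, 0.243]}

```text
time_s: 11.2
eef_pos: [0.5644, -0.101, 0.1263]
tcp_rot: [179.9, -65.3, 80.5]
wrist_force: [4.8, 7.1, 2.2]
grip_width: 0.0401
gripper_force: 20.0
```

Request:
apply_moves:
  plan:
    - {"xyz": [-0.3, 1.4, 1], "turn": [-0.13, 0, 0.061]}
    - {"xyz": [-0.7, 2.8, 1], "turn": [-0.261, 0, 0.122]}
    - {"xyz": [-1.1, 4.2, 0.5], "turn": [-0.391, 0, 0.183]}
    - {"xyz": [-1.7, 5.4, 0], "turn": [-0.522, 0, 0.243]}
    - {"xyz": [-1.7, 5.4, 0], "turn": [-0.522, 0, 0.243]}

```text
time_s: 11.82
eef_pos: [0.5701, -0.1045, 0.1251]
tcp_rot: [-179.9, -65.2, 47.3]
wrist_force: [3.3, -1.5, 0.9]
grip_width: 0.0407
gripper_force: 20.0
```

Request:
apply_moves:
  plan:
    - {"xyz": [0, 0, 0], "turn": [0, 0, 0]}
    - {"xyz": [0, 0, 0], "turn": [0, 0, 0]}
    - {"xyz": [0, 0, 0], "turn": [0, 0, 0]}
    - {"xyz": [0, 0, 0], "turn": [0, 0, 0]}
  fingers: 80

```text
time_s: 12.32
eef_pos: [0.5691, -0.1027, 0.1242]
tcp_rot: [-179.8, -65.2, 47.5]
wrist_force: [0.0, -1.2, -0.3]
grip_width: 0.0784
gripper_force: 0.0
```

```bash
python3 - <<'E'
from h import *
st()
for a in (58,67,76,85,94):print(a,rel(*pose(a,65,0,.1296)))
E
```

```text
12.32 [ 0.5691 -0.1027  0.1242] [-179.75  -65.18   47.54] q [ 71.6  59.1 -46.5 115.2 -60.1  31.2  56.9] F [ 0.  -1.2 -0.3] M [-0.62  0.51 -0.02] g 0.0784 0.0
58 ([-0.1, -0.0, -2.0], [0.161, -0.003, -0.077])
67 ([-0.3, -1.5, -2.4], [0.304, -0.003, -0.143])
76 ([-0.5, -3.0, -2.9], [0.446, -0.004, -0.209])
85 ([-0.9, -4.3, -3.7], [0.589, -0.004, -0.275])
94 ([-1.3, -5.5, -4.7], [0.731, -0.004, -0.341])
```

Request:
apply_moves:
  plan:
    - {"xyz": [-0.1, 0, -2], "turn": [0.161, 0, -0.077]}
    - {"xyz": [-0.3, -1.5, -2.4], "turn": [0.304, 0, -0.143]}
    - {"xyz": [-0.5, -3, -2.9], "turn": [0.446, 0, -0.21]}
    - {"xyz": [-0.9, -4.3, -3.7], "turn": [0.589, 0, -0.276]}
    - {"xyz": [-1.3, -5.5, -4.7], "turn": [0.731, 0, -0.342]}

```text
time_s: 12.95
eef_pos: [0.5616, -0.1032, 0.1248]
tcp_rot: [179.8, -65.1, 94.4]
wrist_force: [1.6, 0.7, 0.1]
grip_width: 0.0799
gripper_force: 0.0
```

Request:
apply_moves:
  plan:
    - {"xyz": [0.6, -1.5, 0.2], "turn": [0.155, 0, -0.07]}
    - {"xyz": [0.4, -3.2, -0.2], "turn": [0.313, 0, -0.144]}
    - {"xyz": [0.4, -3.2, -0.2], "turn": [0.313, 0, -0.144]}
    - {"xyz": [0.4, -3.2, -0.2], "turn": [0.313, 0, -0.144]}

```text
time_s: 13.45
eef_pos: [0.5581, -0.1033, 0.125]
tcp_rot: [180.0, -65.2, 113.6]
wrist_force: [-0.5, -0.8, -0.7]
grip_width: 0.0799
gripper_force: 0.0
```

Request:
apply_moves:
  plan:
    - {"xyz": [0, 0, 0], "turn": [0, 0, 0]}
    - {"xyz": [0, 0, 0], "turn": [0, 0, 0]}
    - {"xyz": [0, 0, 0], "turn": [0, 0, 0]}
    - {"xyz": [0, 0, 0], "turn": [0, 0, 0]}
    - {"xyz": [0, 0, 0], "turn": [0, 0, 0]}
  fingers: 30

```text
time_s: 14.08
eef_pos: [0.5582, -0.1032, 0.1256]
tcp_rot: [179.9, -65.2, 113.8]
wrist_force: [-2.7, -2.1, 0.9]
grip_width: 0.0409
gripper_force: 20.0
```

Request:
apply_moves:
  plan:
    - {"xyz": [-0.3, 1.4, 0.3], "turn": [-0.13, 0, 0.061]}
    - {"xyz": [-0.7, 2.8, 0.3], "turn": [-0.261, 0, 0.122]}
    - {"xyz": [-1.1, 4.2, 0.2], "turn": [-0.391, 0, 0.183]}
    - {"xyz": [-1.7, 5.4, 0], "turn": [-0.522, 0, 0.243]}

```text
time_s: 14.58
eef_pos: [0.5643, -0.1012, 0.1245]
tcp_rot: [179.9, -65.2, 80.5]
wrist_force: [5.6, 6.7, 0.1]
grip_width: 0.0403
gripper_force: 20.0
```

```bash
python3 - <<'E'
from h import *
st(); print(rel(*pose(80.4,65,0,.1286)))
E
```

```text
14.57 [ 0.5643 -0.1012  0.1245] [179.93 -65.21  80.52] q [ 55.8  60.3 -34.2  92.3 -33.1  65.4  43.1] F [5.6 6.7 0.1] M [-0.19 -0.53 -0.67] g 0.0403 20.0
([-1.1, 0.1, -1.1], [-0.001, -0.004, 0.001])
```

Request:
apply_moves:
  plan:
    - {"xyz": [-0.3, 1.3, 1], "turn": [-0.12, 0, 0.056]}
    - {"xyz": [-0.7, 2.6, 1], "turn": [-0.24, 0, 0.112]}
    - {"xyz": [-1.1, 3.9, 0.5], "turn": [-0.36, 0, 0.168]}
    - {"xyz": [-1.5, 5, 0], "turn": [-0.476, 0, 0.222]}
    - {"xyz": [-1.5, 5, 0], "turn": [-0.476, 0, 0.222]}

```text
time_s: 15.2
eef_pos: [0.5697, -0.1041, 0.1235]
tcp_rot: [-179.9, -65.2, 50.3]
wrist_force: [4.6, 0.1, -0.6]
grip_width: 0.0408
gripper_force: 20.0
```

Request:
apply_moves:
  plan:
    - {"xyz": [0, 0, 0], "turn": [0, 0, 0]}
    - {"xyz": [0, 0, 0], "turn": [0, 0, 0]}
    - {"xyz": [0, 0, 0], "turn": [0, 0, 0]}
    - {"xyz": [0, 0, 0], "turn": [0, 0, 0]}
  fingers: 88

```text
time_s: 15.7
eef_pos: [0.5687, -0.1028, 0.1225]
tcp_rot: [-179.8, -65.1, 50.5]
wrist_force: [0.3, -0.1, -0.1]
grip_width: 0.0783
gripper_force: 0.0
```

```bash
python3 - <<'E'
from h import *
st(); print(rel(*pose(64.3,60,.13)))
P,R=pose(64.3,60,.13);P=np.array([.5113,-.2087,.196]);R=Ro.from_euler("xyz",[-179.67,-59.53,64.32],degrees=True).as_matrix();print(rel(P,R))
E
```

```text
15.7 [ 0.5687 -0.1028  0.1225] [-179.79  -65.14   50.46] q [ 70.   58.8 -44.7 113.2 -56.2  34.5  54.1] F [ 0.3 -0.1 -0.1] M [-0.68  0.43  0.02] g 0.0783 0.0
([19.3, 25.6, -131.9], [0.211, -0.089, -0.111])
([17.0, 22.7, -138.2], [0.216, -0.098, -0.112])
```

Request:
apply_moves:
  plan:
    - {"xyz": [0, 0, -30], "turn": [0, 0, 0]}
    - {"xyz": [0, 0, -80], "turn": [0, 0, 0]}
    - {"xyz": [17, 22.7, -138.2], "turn": [0.216, -0.098, -0.112]}
    - {"xyz": [17, 22.7, -138.2], "turn": [0.216, -0.098, -0.112]}
    - {"xyz": [17, 22.7, -138.2], "turn": [0.216, -0.098, -0.112]}

```text
time_s: 16.32
eef_pos: [0.5124, -0.2088, 0.1969]
tcp_rot: [180.0, -59.5, 64.6]
wrist_force: [0.3, 0.6, -0.1]
grip_width: 0.0884
gripper_force: 0.0
```

Request:
apply_moves:
  plan:
    - {"xyz": [0, 0, 0], "turn": [0, 0, 0]}
    - {"xyz": [0, 0, 0], "turn": [0, 0, 0]}

```text
time_s: 16.58
eef_pos: [0.5104, -0.2078, 0.1953]
tcp_rot: [-179.4, -59.6, 64.1]
wrist_force: [0.5, -0.2, 0.3]
grip_width: 0.0879
gripper_force: 0.0
```

```bash
python3 - <<'E'
from h import *
st()
a=cv2.imread("pics/w1.png");b=optics.read_camera("wrist")[:,:,::-1].copy();cv2.imwrite("pics/w3.png",b)
s=optics.read_camera("side")[:,:,::-1];cv2.imwrite("pics/side3.png",s)
f=lambda i:cv2.resize(i[40:270,190:330],(350,575),interpolation=cv2.INTER_CUBIC)
cv2.imwrite("pics/cmp.png",np.hstack([f(a),f(b)]))
# row shift of static post top vs. dripper rim/sleeve in wrist; and dripper vs static in the side view
g=lambda i:cv2.cvtColor(i,6).astype(np.float32)
def sh(A,B,x0,y0,x1,y1,m=14):
    t=g(A)[y0:y1,x0:x1];r=cv2.matchTemplate(g(B)[y0-m:y1+m,x0-m:x1+m],t,5);_,v,_,p=cv2.minMaxLoc(r)
    y=p[1]
    c=r[y-1:y+2,p[0]]; d=.5*(c[0]-c[2])/(c[0]-2*c[1]+c[2]) if 0<y<2*m else 0
    return p[0]-m,round(y-m+float(d),2),round(v,3)
print("wrist posttop",sh(a,b,252,114,280,140),"dripper",sh(a,b,212,46,318,90),"foot",sh(a,b,205,235,325,270))
s0=cv2.imread("pics/side0.png")
print("side dripper",sh(s0,s,242,141,270,158),"mug",sh(s0,s,246,170,268,190))
for z in (.1995,.191): X=np.r_[POST+.115*np.array([np.cos(1.134),np.sin(1.134)]),z];print(proj("side",X),wproj(X))
E
```

```text
16.57 [ 0.5104 -0.2078  0.1953] [-179.43  -59.63   64.06] q [ 69.3  47.7 -34.1 100.2 -36.6  62.7  39.4] F [ 0.5 -0.2  0.3] M [-0.74  0.3   0.01] g 0.0879 0.0
wrist posttop (1, 0.09, 0.92) dripper (1, 7.07, 0.89) foot (2, 0.45, 0.965)
side dripper (0, 1.8, 0.879) mug (0, 0.0, 0.991)
[254.887591   148.57274907] [263.96997542  65.48813238]
[254.93616564 150.33519906] [263.91956602  72.41943599]
```

View pics/cmp.png

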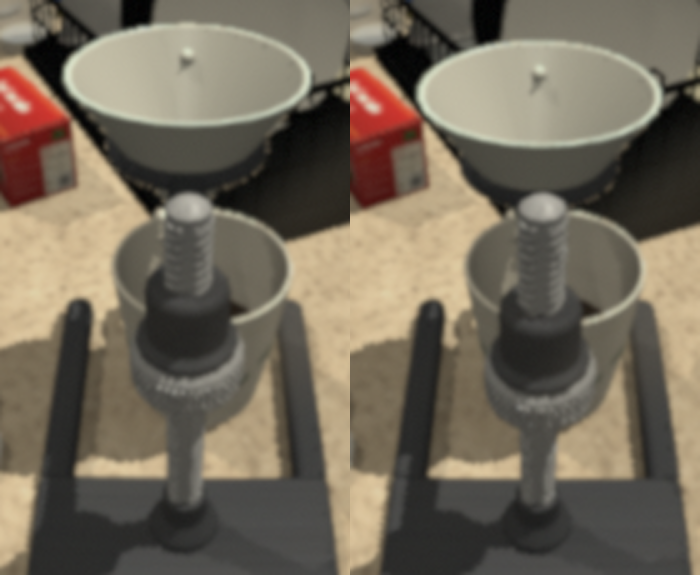

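```bash
python3 - <<'E'
from h import *
h=np.array([np.cos(1.134),np.sin(1.134)]);t=np.linspace(0,6.28,200)
print("posttop far/near",wproj(np.r_[POST+.008*h,.206]),wproj(np.r_[POST-.008*h,.206]),"meas 118")
for z in(.188,.191,.194):
    P=np.array([wproj(np.r_[POST+.115*h+.054*np.array([np.cos(a),np.sin(a)]),z]) for a in t]);print(z,P.min(0),P.max(0))
print("meas 217,56 315,98"); st()
c=POST+.115*h+0*h
P=np.array([wproj(np.r_[c+.046*np.array([np.cos(a),np.sin(a)]),.095]) for a in t]);print("mug",P.min(0),P.max(0),"meas 237,124?-306")
E
```

```text
posttop far/near [267.26323621 114.10114221] [267.94563031 126.09140944] meas 118
0.188 [214.56512882  56.52334464] [313.17910701  99.33877338]
0.191 [214.33437333  54.36587798] [313.44689139  96.64594879]
0.194 [214.10328977  52.1957108 ] [313.71488808  93.9245395 ]
meas 217,56 315,98
16.68 [ 0.5107 -0.2082  0.1955] [-179.52  -59.61   64.13] q [ 69.3  47.7 -34.1 100.1 -36.6  62.8  39.4] F [ 0.7 -0.7 -0.3] M [-0.7   0.27 -0.01] g 0.0883 0.0
mug [227.55863387 119.89087284] [299.0787305  164.53155509] meas 237,124?-306
```

The dripper dropped 8.5 mm by both the turn count and the image shift. Its absolute rim height matches to within about 2 mm, which is the calibration limit. The mug has not moved, and the robot is clear.

```bash
python3 -c "
from workcell import ticket
print(ticket.sign_off())"
```

```text
the job is handed in; nothing more can be done
None
```

I turned the collar about 255° clockwise, lowering the dripper 8.5 mm so its outlet should be 105 mm above the bar, 10 mm above the mug's rim; I let go, backed the arm clear and handed the job in, with the mug unmoved.

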